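Take the blue slide caddy off its keyhole screw

TASK

The blue slide caddy hangs on a screw by the keyhole in its back plate. Lift it until the round part of the keyhole is over the screw head, pull it straight off towards its front, and stand it upright in the middle of the green mat, set down gently and let go. Leave the yellow caddy hanging where it is.

Things in the scene. Friction and masses are not known exactly. Their poses are not given: they have to be found in the camera images.
- blue_grip (a point): Point in the middle of the blue caddy's upright grip fin (12 mm thick in y, 36 long in x, top 15 mm above the point; pinch across y from above), 70 mm above its flat underside, over the footprint's centre. Axes: z up, -x to its front. Tray 84 (x) by 80 mm, walls 26 high, about 150 g. Back plate: rear face 42 mm behind the point (+x), 4 thick, 80 wide, top 48 above it.
- blue_hole (a point): Centre of the round part of the keyhole in the blue caddy's back plate, in the plate's rear face: 42 mm behind (+x) and 8 mm above the grip point. Round part 36 mm in diameter; a slot 9 mm wide runs up from it to 26 mm above this centre. The caddy hangs by the slot's top end on the screw's neck, so it must rise about 23 mm for the hole to come level with the head.
- blue_screw (a point): Centre of the front face of the screw head that carries the blue caddy, 160 mm above the worktop and 12 mm in front of its fixed white board. -x points out of the board (the way to pull), z up. Head 16 mm across, 4 thick; neck 6 mm. Board 100 mm wide, 178 high; the stand's foot, 12 high, reaches 35 mm in front of it. The stand may be turned up to 15 degrees.
- mat_top (a point): Centre of the top of the green square mat with a white border line, 160 by 160 mm, 3 mm thick, fixed flat on the worktop in front of the stands; z up.
- yellow_grip (a point): The same point on the yellow caddy, an identical one that hangs on an identical stand beside the blue one (left or right of it). It stays there.
Things that resemble listed ones, but are neither listed nor needed, are in the scene too. Of the things shaped like the part that bears blue_grip, the blue one is meant.

How it is judged:
On the way, in this order (a step that is already met when the one before it is completed fails the run):
1. the blue caddy is lifted so that the round hole is level with the screw head, while still on the screw (z of blue_grip in the frame of blue_screw above -0.02 m and x of blue_grip in the frame of blue_screw above -0.042 m and distance between blue_grip and blue_screw below 0.06 m), for 0.04 s.
2. the blue caddy is pulled forward off the screw head, before it is lowered (x of blue_grip in the frame of blue_screw below -0.055 m and z of blue_grip in the frame of blue_screw above -0.04 m), for 0.04 s.
At the end, for the whole second after the job is handed in: The blue caddy stands upright (within about 7 degrees) on its underside on the green mat, its grip fin within 35 mm of the mat's centre, let go; the yellow caddy hangs within 20 mm of where it was (horizontal distance between blue_grip and mat_top below 0.035 m and z of blue_grip in the frame of mat_top between 0.064 and 0.076 m and angle between blue_grip's own z axis and vertical below 0.12 rad and distance of yellow_grip from where it was at the start of the episode below 0.02 m); the robot touches nothing.
It fails at once if the yellow caddy is disturbed (moved more than 20 mm) (distance of yellow_grip from where it was at the start of the episode above 0.02 m).
It fails at once if the blue caddy is dropped or banged down (faster than 0.6 m/s when within 25 mm of the mat's height) (z of blue_grip in the frame of mat_top below 0.095 m and linear speed of blue_caddy above 0.6 m/s).
It also fails if it takes over 42 s, if anything falls off the work surface, if the arm or the gripper's body presses on something with over 40 N, if the wrist force passes 120 N, or if a joint passes its speed limit or range.

ROBOT

A 6-joint arm with a two-finger parallel gripper is mounted at the origin on a cart in front of the work surface, level with it; the furniture and walls round the work are solid. World frame = base frame: x ahead of the robot, y to its left, z up, the work surface at z = 0. Lengths are in m, angles in rad, forces in N, time in s.
With the tool pointing down it reaches from about 0.275 to 0.975 m from the base axis. Payload 8.4 kg.
Tool frame: the origin (TCP) lies on the mounting face of the last link; the fingertips stand 190 mm ahead of it and the grasp point (between the pads) lies 171 mm ahead of it; y points along the fingers, x is the direction in which the jaws open and shut, and the axes are right-handed (so a half turn about y gives the same grasp; the last joint's range is limited). The gripper opens to 92 mm and grips with 3 to 60 N. Pads are 20 mm wide; open, the fingers measure 128 mm over their backs; the gripper's body (75 mm by 189 mm) begins 69 mm behind the grasp point.
Start: joints at [1.251, 0.353, 1.633, -0, 1.155, -0.002], TCP at [0.195, 0.594, 0.405] pointing down, gripper open.
Joint ranges: [-2.63, 2.63], [-0.92, 2.1], [0.06, 2.66], [-1.3, 4.44], [0, 2.69], [-3.02, 3.02]. Speed limits (rad/s): [2.22, 2.22, 2.79, 3.14, 3.14, 3.14].

INTERFACE

Orientations are given as a unit quaternion [x, y, z, w].
In Python, from bench import bot gives the robot as it stands. The module is installed in compiled form; this text tells all that it offers.
- The arm moves only by the tool carry_out, never from a script. Its argument "plan" is a list of rows, each a list of 2 entries, a list of its own where there are three numbers: the shift along the tool's x, y, z in m, then the turn about the tool's y in degrees. In form: [[[dx, dy, dz], yaw], ...]. A call has 1 to 8 rows; each row is the pose to reach, as a shift and turn from the pose commanded when the call began, along the tool's axes at that moment; what a row does not reach only later rows make up. A row lasts 1/10 s, in which the tool goes at most 50 mm and 8.59 degrees, less where a joint would pass 70% of its speed; a pose out of reach is approached as far as the arm can. A call with a gripper value outside its range is refused whole. "fingers" is the opening, from -1 (shut) to 1 (fully open), so that 0 is half open, set as the call begins (left out, the last holds). The fingers move at their own pace and stop on an object; "force" is the grip in N (left out, the last holds). Time passes only in rows, so rows that repeat a pose let the fingers close. It gives the time, the measured TCP pose, the force and the opening at its end, in the units of the state.
- bot.sense(): the state, without advancing time (a new reading comes with each control period).
- bot.get_image(name): name is "scene" or "top" or "wrist"; returns (picture, depth): 384x512x3 uint8, red, green, blue; 384x512 float32, m along the optical axis (not along the pixel's ray), 0 where there is no reading.
- bot.calibration(name): a dict with "camera_matrix" (3x3 intrinsics, pixels), "position" and "orientation" of the camera in the world; the wrist camera has in their place "T_tool_cam" (4x4, takes a point from camera to tool coordinates, whose origin is the TCP and whose axes are the tool frame's). Camera axes: x right, y down, z forward; pixel columns grow to the right and rows downward; lengths in m; the calibration is good to about 2 mm. A picture is of the moment at which its call begins: read the wrist's pose just before it. calibration takes no time and is no camera call.
- bot.hand_in(): hands the job in, once; it reports no verdict.
Trained networks look in the newest picture that a camera, given by its name, has taken for a name from the list of things; names that differ only in an ending like _2 or _b are one class to them, and where a whole thing is asked for, a point or a joint stands for the part that bears it (a point fixed in the world has none). Each returns a list of dicts, best first, with "confidence" (0 to 1); they miss things now and then, are a little off and sometimes report something else, mostly with a low value. They report only what shows in the picture. A call takes as long as a camera call. They do not tell look-alikes from the thing itself.
- bot.silhouettes(query, camera): "mask" (384x512 bool, what is visible of it) and "box" ([left, top, width, height] in pixels, round what is visible of it).
The state is a dict: "t": time; "joint_pos": joint angles; "qd": joint speeds; "effort": joint torques, N m; "ee_pos": TCP position; "ee_rot": TCP orientation; "contact_force": force on the tool from outside, world axes, zero at the start; "wrist_torque": the same for the moment, N m; "finger_gap": opening from 0.0 (shut) to 1.0 (fully open).
Only numpy, scipy, OpenCV 4.12 (cv2) and the standard library are available. Lean on these libraries where they do the work, as an engineer would, in place of code of your own. Each camera call takes 0.05 s, during which the arm holds its last target.

## Working session

There is one attempt and no reset: what is moved stays moved. The work goes in short steps, Python scripts to look and compute and a tool call to move; the robot and the scene stay as the last step left them, time stands still between calls to the robot, and variables do not carry over. Pictures are saved under pics/ and viewed, and the job is handed in when it is done.

Besides the shell and the picture viewer there is one more tool, called by a JSON object that holds its "method" and its "body". carry_out: Moves the arm, as the interface text tells. Its arguments: {"type":"object","properties":{"plan":{"type":"array"},"fingers":{"type":"number"},"force":{"type":"number"}},"required":["plan"]}

```bash
mkdir -p pics; cat > h.py <<'E'
import numpy as np, cv2
from bench import bot
from scipy.spatial.transform import Rotation as R
def T_cam(name,s=None):
    c=bot.calibration(name)
    T=np.eye(4)
    if 'T_tool_cam' in c:
        s=s or bot.sense()
        W=np.eye(4);W[:3,:3]=R.from_quat(s['ee_rot']).as_matrix();W[:3,3]=s['ee_pos']
        return np.array(c['camera_matrix']),W@np.array(c['T_tool_cam'])
    o=np.array(c['orientation'])
    T[:3,:3]=R.from_quat(o).as_matrix() if o.size==4 else o
    T[:3,3]=c['position'];return np.array(c['camera_matrix']),T
def pts(name,depth,s=None):
    K,T=T_cam(name,s);v,u=np.mgrid[:384,:512]
    P=np.stack([(u-K[0,2])/K[0,0]*depth,(v-K[1,2])/K[1,1]*depth,depth],-1)
    W=P@T[:3,:3].T+T[:3,3];W[depth<=0]=np.nan;return W
def save(n,im):cv2.imwrite('pics/'+n,im[...,::-1])
E
python3 - <<'E'
from h import *
s=bot.sense();print(s)
for c in ['scene','top','wrist']:
    s=bot.sense();im,d=bot.get_image(c);save(c+'0.png',im);np.savez(c+'0.npz',im=im,d=d,W=pts(c,d,s))
    print(c,bot.calibration(c))
    for q in ['blue_grip','mat_top','blue_screw']:
        try:
            for r in bot.silhouettes(q,c):print(c,q,r['confidence'],r['box'])
        except Exception as e:print(c,q,e)
a=[cv2.imread(f'pics/{c}0.png') for c in ['scene','top','wrist']]
E
```

```text
{'t': 0.0, 'joint_pos': array([ 1.25062898e+00,  3.53616153e-01,  1.63413199e+00, -1.02220339e-05,
        1.15514610e+00, -2.37296619e-03]), 'qd': array([-1.88722764e-04,  6.16875684e-04, -3.01360608e-07, -1.34323617e-03,
       -1.94490054e-03, -4.50957308e-04]), 'effort': array([ 5.41527392e-03, -5.93840575e+01, -3.34221017e+01,  6.99433638e-02,
        2.30716600e-02, -9.20856155e-05]), 'ee_pos': array([0.19520856, 0.59349202, 0.40398441]), 'ee_rot': array([ 0.57308651,  0.4142161 , -0.41495909, -0.5725433 ]), 'contact_force': array([ 0.62071556,  0.29585844, -0.57969742]), 'wrist_torque': array([-0.02472627, -0.04659913, -0.01906165]), 'finger_gap': 0.9996015644224162}
scene {'camera_matrix': array([[407.52893158,   0.        , 244.61680634],
       [  0.        , 407.52893158, 194.2678643 ],
       [  0.        ,   0.        ,   1.        ]]), 'position': array([-0.22739283, -0.56020517,  0.59690588]), 'orientation': array([ 0.73572231, -0.44056719,  0.26752791, -0.43936551])}
scene blue_grip 0.88 [301.6, 236.3, 53.7, 77.8]
scene blue_grip 0.75 [252.3, 160.6, 44.1, 58.6]
scene 
[... 465 characters left out ...]
 [326.0, 206.0, 41.5, 46.2]
top mat_top 0.84 [153.9, 199.9, 65.4, 66.6]
top blue_screw 0.79 [253.7, 129.7, 39.0, 30.0]
top blue_screw 0.35 [256.5, 139.3, 33.0, 38.0]
wrist {'camera_matrix': array([[276.78991536,   0.        , 260.15646421],
       [  0.        , 276.78991536, 189.77178787],
       [  0.        ,   0.        ,   1.        ]]), 'T_tool_cam': array([[ 9.99999537e-01,  9.48363952e-04, -1.63043399e-04,
         3.53275785e-04],
       [ 3.94614095e-04, -2.49621367e-01,  9.68343440e-01,
         1.90492585e-02],
       [ 8.77642895e-04, -9.68343056e-01, -2.49621626e-01,
         7.14818529e-02],
       [ 0.00000000e+00,  0.00000000e+00,  0.00000000e+00,
         1.00000000e+00]])}
```

View pics/scene0.png

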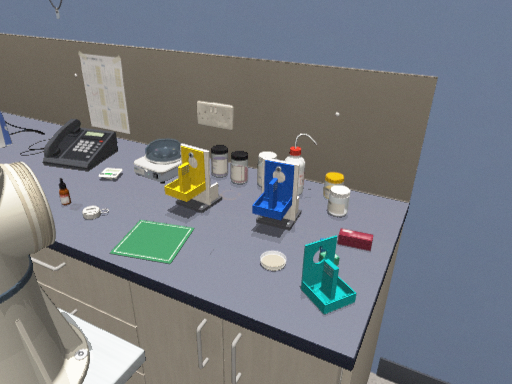

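View pics/top0.png

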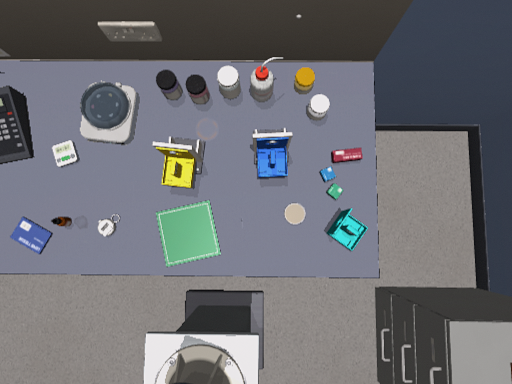

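View pics/wrist0.png

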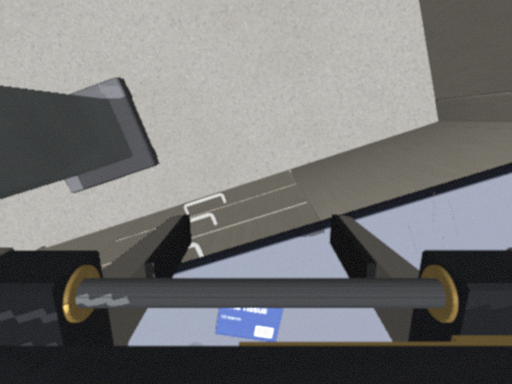

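The scene view shows the blue caddy hanging at (276,190), the yellow one at (188,178), and a teal caddy standing on the table at (327,275). In the top view they are at (272,158), (179,168) and (348,230), and the mat is at (188,233). Only the one at top (272,158) is blue and hanging. Next I'll measure it and check the choice in a close crop.

```bash
python3 - <<'E'
from h import *
z=np.load('top0.npz');im,W=z['im'],z['W'];zs=np.load('scene0.npz');ims,Ws=zs['im'],zs['W']
cr=cv2.resize(im[120:190,235:305],(560,560),interpolation=cv2.INTER_CUBIC)
cs=cv2.resize(ims[150:235,240:310],(560,560),interpolation=cv2.INTER_CUBIC)[:, :240*0+560]
save('crop.png',np.hstack([cv2.resize(cr,(400,400)),cv2.resize(cs,(400,400))]))
s=bot.sense();print(R.from_quat(s['ee_rot']).as_matrix().round(3))
def lab(im,W,lo,hi,nm,box):
    h=cv2.cvtColor(im,cv2.COLOR_RGB2HSV)
    m=cv2.inRange(h,lo,hi)>0
    b=np.zeros_like(m);b[box[1]:box[3],box[0]:box[2]]=1;m&=b&np.isfinite(W[...,2]);P=W[m]
    print(nm,m.sum(),'z',np.percentile(P[:,2],[1,5,25,50,75,95,99]).round(3))
    return P
for nm,im_,W_,bx in [('top',im,W,(245,120,300,190)),('scene',ims,Ws,(245,150,305,230))]:
    P=lab(im_,W_,(108,150,40),(125,255,255),nm+' blue',bx)
    for a,b in [(.05,.1),(.1,.13),(.13,.17),(.17,.25)]:
        q=P[(P[:,2]>a)&(P[:,2]<b)]
        if len(q)>5:
            r=cv2.minAreaRect((q[:,:2]*1000).astype(np.float32));print(a,b,len(q),q.mean(0).round(4),r)
P=lab(im,W,(50,100,30),(80,255,255),'mat',(150,195,225,270))
print(P.mean(0),cv2.minAreaRect((P[:,:2]*1000).astype(np.float32)))
P=lab(im,W,(22,150,60),(34,255,255),'yellow',(150,130,205,195))
for a,b in [(.05,.1),(.1,.13),(.13,.17),(.17,.25)]:
    q=P[(P[:,2]>a)&(P[:,2]<b)]
    if len(q)>5: print(a,b,len(q),q.mean(0).round(4),cv2.minAreaRect((q[:,:2]*1000).astype(np.float32)))
E
```

```text
[[ 0.312  0.    -0.95 ]
 [ 0.95  -0.     0.312]
 [-0.    -1.    -0.   ]]
top blue 755 z [0.038 0.06  0.063 0.07  0.116 0.171 0.179]
0.05 0.1 520 [ 0.6389 -0.1943  0.0694] ((627.8026733398438, -194.3234405517578), (81.4549331665039, 79.43099975585938), 3.2063815593719482)
0.1 0.13 79 [ 0.6605 -0.1928  0.1151] ((654.2108154296875, -200.51036071777344), (69.69640350341797, 66.036376953125), 34.19301986694336)
0.13 0.17 107 [ 0.6535 -0.1923  0.1475] ((639.099365234375, -195.16973876953125), (58.623687744140625, 76.71051788330078), 6.394170761108398)
0.17 0.25 41 [ 0.6661 -0.1937  0.1767] ((666.2394409179688, -191.49612426757812), (4.10323429107666, 74.86968231201172), 3.072577714920044)
scene blue 1483 z [0.059 0.061 0.072 0.091 0.133 0.17  0.176]
0.05 0.1 830 [ 0.6274 -0.1944  0.0746] ((626.5967407226562, -192.18641662597656), (89.96356964111328, 80.2625961303711), 2.969777822494507)
0.1 0.13 261 [ 0.652  -0.1952  0.1144] ((638.4751586914062, -191.5662384033203), (63.87118148803711, 76.99446868896484), 2.5630319118499756)
0.13 0.17 316 [ 0.6585 -0.1909  0.1504] ((638.2915649414062, -192
[... 311 characters left out ...]
(430.1901550292969, 44.65021514892578), (158.04640197753906, 159.31820678710938), 13.491257667541504)
yellow 1089 z [0.057 0.06  0.063 0.07  0.101 0.173 0.179]
0.05 0.1 807 [0.5995 0.0623 0.0693] ((598.8258056640625, 62.466064453125), (80.83427429199219, 80.88810729980469), 84.24967193603516)
0.1 0.13 83 [0.6231 0.0565 0.1142] ((610.4395141601562, 60.02315139770508), (78.26459503173828, 58.51667022705078), 87.05184173583984)
0.13 0.17 128 [0.6153 0.0601 0.1477] ((609.1956176757812, 61.00171661376953), (78.40450286865234, 56.14423370361328), 84.31742095947266)
0.17 0.25 62 [0.637  0.0578 0.1763] ((637.58056640625, 57.812252044677734), (77.96217346191406, 4.444637298583984), 84.29574584960938)
```

View pics/crop.png

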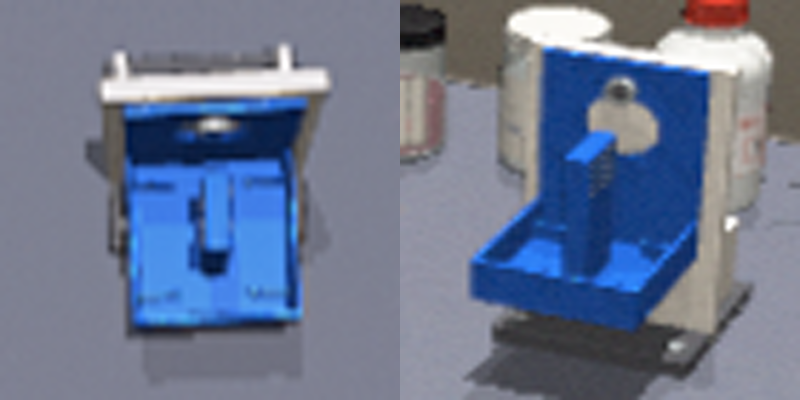

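Both crops show the same blue caddy on its screw, with the fin, round hole and screw head all visible, so the choice holds. Now I'll refine the fin position and yaw.

```bash
cat > fine.py <<'E'
from h import *
def fine(im,W,box,yaw0=None):
    h=cv2.cvtColor(im,cv2.COLOR_RGB2HSV);m=cv2.inRange(h,(105,120,30),(128,255,255))>0
    b=np.zeros_like(m);b[box[1]:box[3],box[0]:box[2]]=1;m&=b&np.isfinite(W[...,2])
    return W[m]
E
python3 - <<'E'
from fine import *
for n,bx in [('top',(245,120,300,190)),('scene',(245,150,305,230))]:
    z=np.load(n+'0.npz');P=fine(z['im'],z['W'],bx)
    # plate front face: fit plane
    g=P[(P[:,0]>.655)&(P[:,2]>.09)]
    c=g.mean(0);_,_,v=np.linalg.svd(g-c);nrm=v[2]*np.sign(v[2][0]);print(n,'plate',len(g),c.round(4),nrm.round(3),'yaw',np.degrees(np.arctan2(nrm[1],nrm[0])).round(2), 'ztop',np.percentile(g[:,2],99.5), 'y mid',(np.percentile(g[:,1],1)+np.percentile(g[:,1],99))/2)
    f=P[(P[:,0]<.652)&(P[:,2]>.137)];print('fintop',len(f),f.mean(0).round(4),f.min(0).round(4),f.max(0).round(4),np.median(f,0).round(4))
s=bot.sense();Rm=R.from_quat(s['ee_rot']).as_matrix()
for tgt in [(.6265,-.1935,.129+.171)]:
    d=np.array(tgt)-s['ee_pos'];print(d,Rm.T@d,np.degrees(np.arctan2(Rm[1,0],Rm[0,0])))
E
```

```text
top plate 238 [ 0.6661 -0.1919  0.1416] [0.998 0.056 0.014] yaw 3.2 ztop 0.17998071602310348 y mid -0.19217405999217385
fintop 68 [ 0.6265 -0.1945  0.1432] [ 0.6094 -0.2007  0.138 ] [ 0.6441 -0.1877  0.1473] [ 0.6268 -0.1953  0.1432]
scene plate 617 [ 0.6656 -0.1931  0.1374] [0.998 0.057 0.019] yaw 3.29 ztop 0.17675608765619738 y mid -0.19040414296524544
fintop 42 [ 0.6231 -0.1931  0.1412] [ 0.6065 -0.1985  0.1375] [ 0.6431 -0.1856  0.1437] [ 0.6232 -0.1932  0.1416]
[ 0.43119327 -0.78720917 -0.10468378] [-0.61303641  0.10471315 -0.65559601] 71.7902529503105
```

{"method": "carry_out", "body": {"plan": [[[-0.613,-0.02,-0.656],-21.4],[[-0.613,-0.02,-0.656],-21.4],[[-0.613,-0.02,-0.656],-21.4],[[-0.613,-0.02,-0.656],-21.4],[[-0.613,-0.02,-0.656],-21.4],[[-0.613,-0.02,-0.656],-21.4],[[-0.613,-0.02,-0.656],-21.4],[[-0.613,-0.02,-0.656],-21.4]], "fingers": 1, "force": 25}}

```text
t: 1.4
ee_pos: [0.3881, 0.2412, 0.414]
ee_rot: [0.486, 0.514, -0.513, -0.486]
contact_force: [0.6, 0.4, -0.3]
finger_gap: 0.999
```

```bash
cat > to.py <<'E'
from h import *
import sys
def to(x,y,z,ang):
    s=bot.sense();Rm=R.from_quat(s['ee_rot']).as_matrix();a=np.degrees(np.arctan2(Rm[1,0],Rm[0,0]))
    print('t',s['t'],'grasp',(s['ee_pos']+.171*Rm[:,1]).round(4),'ang',a.round(2),'down',Rm[:,1].round(3),'gap',s['finger_gap'],'F',s['contact_force'].round(1))
    print('shift',(Rm.T@(np.array([x,y,z])-s['ee_pos']-.171*Rm[:,1])).round(4),'yaw',-(ang-a))
if __name__=='__main__': to(*map(float,sys.argv[1:5]))
E
python3 to.py .6265 -.194 .253 93.2
```

```text
t 1.4 grasp [0.3882 0.2413 0.243 ] ang 93.21 down [ 0.001  0.    -1.   ] gap 0.9987022284825041 F [ 0.6  0.4 -0.3]
shift [-0.4479 -0.01   -0.2136] yaw 0.010309030891107795
```

{"method": "carry_out", "body": {"plan": [[[-0.447,-0.01,-0.214],0],[[-0.447,-0.01,-0.214],0],[[-0.447,-0.01,-0.214],0],[[-0.447,-0.01,-0.214],0],[[-0.447,-0.01,-0.214],0],[[-0.447,-0.01,-0.214],0],[[-0.447,-0.01,-0.214],0],[[-0.447,-0.01,-0.214],0]]}}

```text
t: 2.2
ee_pos: [0.5807, -0.1096, 0.4219]
ee_rot: [0.486, 0.514, -0.514, -0.486]
contact_force: [1.1, -0.0, 0.8]
finger_gap: 0.998
```

```bash
python3 to.py .6265 -.194 .253 93.2
```

```text
t 2.2 grasp [ 0.5807 -0.1096  0.2509] ang 93.17 down [ 0.  0. -1.] gap 0.9980217807885594 F [ 1.1 -0.   0.8]
shift [-0.0868 -0.0021 -0.041 ] yaw -0.025412356425889016
```

{"method": "carry_out", "body": {"plan": [[[-0.087,-0.002,-0.041],0],[[-0.087,-0.002,-0.041],0],[[-0.087,-0.002,-0.041],0],[[-0.087,-0.002,-0.041],0],[[-0.087,-0.002,-0.041],0]]}}

```text
t: 2.7
ee_pos: [0.6254, -0.1914, 0.4234]
ee_rot: [-0.485, -0.514, 0.514, 0.486]
contact_force: [1.0, 0.0, -0.3]
finger_gap: 0.999
```

```bash
python3 to.py .6265 -.194 .130 93.2; python3 - <<'E'
from fine import *
s=bot.sense();im,d=bot.get_image('wrist');save('w1.png',im)
W=pts('wrist',d,s);P=fine(im,W,(0,0,512,384));print(len(P))
f=P[(P[:,0]<.65)&(P[:,2]>.137)&(P[:,2]<.16)];print(len(f),f.mean(0).round(4),f.min(0).round(4),f.max(0).round(4)) if len(f) else 0
g=P[(P[:,0]>.655)&(P[:,2]>.09)]
if len(g):
    c=g.mean(0);print(c.round(4),np.linalg.svd(g-c,full_matrices=False)[2][2].round(3),g[:,1].min(),g[:,1].max(),g[:,2].max())
E
```

```text
t 2.7 grasp [ 0.6252 -0.1912  0.2524] ang 93.2 down [-0.001  0.001 -1.   ] gap 0.9989138660784704 F [ 1.   0.  -0.3]
shift [-0.0029  0.1224 -0.0012] yaw 0.004783836612290315
6514
458 [ 0.625  -0.1914  0.1432] [ 0.6079 -0.1981  0.1375] [ 0.6431 -0.1846  0.1457]
[ 0.6644 -0.1897  0.145 ] [-0.998 -0.06  -0.01 ] -0.22852929988860332 -0.14980344532199835 0.17989524550024913
```

View pics/w1.png

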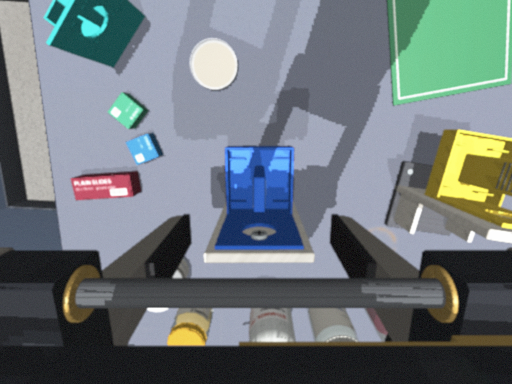

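The wrist view shows the blue fin at (260,190), midway between the fingers at about 178 and 342, with the screw head at (260,233). The wrist depth puts the fin centre at (0.6255, -0.1913), which matches the current grasp xy, so I'll go straight down.

{"method": "carry_out", "body": {"plan": [[[0,0.03,0],0],[[0,0.06,0],0],[[0,0.085,0],0],[[0,0.105,0],0],[[0,0.115,0],0],[[0,0.122,0],0],[[0,0.122,0],0],[[0,0.122,0],0]]}}

```text
t: 3.55
ee_pos: [0.6261, -0.1919, 0.3026]
ee_rot: [0.486, 0.514, -0.514, -0.485]
contact_force: [0.5, -0.1, 0.3]
finger_gap: 1.0
```

{"method": "carry_out", "body": {"plan": [[[0,0,0],0],[[0,0,0],0],[[0,0,0],0],[[0,0,0],0],[[0,0,0],0],[[0,0,0],0],[[0,0,0],0],[[0,0,0],0]], "fingers": -1, "force": 25}}

```text
t: 4.35
ee_pos: [0.6258, -0.1921, 0.3016]
ee_rot: [-0.486, -0.514, 0.514, 0.486]
contact_force: [-0.2, -0.2, 0.5]
finger_gap: 0.331
```

```bash
python3 to.py .6252 -.1912 .153 93.2; python3 - <<'E'
from fine import *
im,d=bot.get_image('scene');save('s2.png',cv2.resize(im[110:260,200:350],(600,600)))
E
```

```text
t 4.35 grasp [ 0.6258 -0.1921  0.1306] ang 93.19 down [-0.  0. -1.] gap 0.33124332242341775 F [-0.2 -0.2  0.5]
shift [ 0.0009 -0.0224  0.0005] yaw -0.008989612482622533
```

View pics/s2.png

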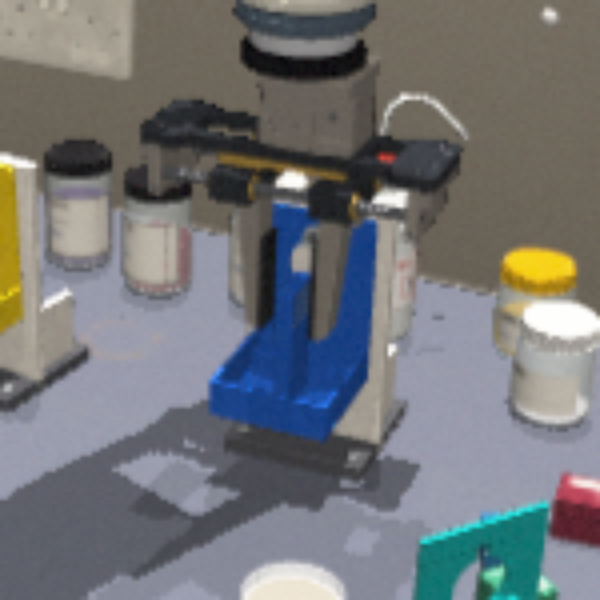

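The fingers straddle the fin at (292,310) and are still closing; the gap is 30 mm.

{"method": "carry_out", "body": {"plan": [[[0,0,0],0],[[0,0,0],0],[[0,0,0],0],[[0,0,0],0],[[0,0,0],0],[[0,0,0],0],[[0,0,0],0]], "fingers": -1}}

```text
t: 5.1
ee_pos: [0.6258, -0.1921, 0.3016]
ee_rot: [-0.486, -0.514, 0.514, 0.486]
contact_force: [0.4, -0.6, 0.0]
finger_gap: 0.127
```

The gap is 11.7 mm, so the 12 mm fin is gripped. Lifting 23 mm slowly.

{"method": "carry_out", "body": {"plan": [[[0,-0.004,0],0],[[0,-0.009,0],0],[[0,-0.014,0],0],[[0,-0.019,0],0],[[0,-0.023,0],0],[[0,-0.023,0],0],[[0,-0.023,0],0]]}}

```text
t: 5.8
ee_pos: [0.6258, -0.1921, 0.3248]
ee_rot: [0.486, 0.514, -0.514, -0.486]
contact_force: [-0.1, -0.2, -1.9]
finger_gap: 0.131
```

```bash
python3 to.py .6258 -.1921 .153 93.2; python3 - <<'E'
from fine import *
im,d=bot.get_image('scene');save('s3.png',cv2.resize(im[130:240,225:335],(600,600),interpolation=cv2.INTER_CUBIC))
P=fine(im,pts('scene',d),(245,130,310,235))
g=P[(P[:,0]>.652)&(P[:,2]>.11)];c=g.mean(0)
v=np.linalg.svd(g-c,full_matrices=False)[2][2];print('plate top',np.percentile(g[:,2],[98,99.5]),v.round(3),c.round(4))
K,T=T_cam('scene')
p=np.linalg.inv(T)@np.array([.6685-.012,-.1893,.16,1]);p=K@p[:3];print('screw px',p[:2]/p[2])
E
```

```text
t 5.8 grasp [ 0.6258 -0.1921  0.1538] ang 93.19 down [ 0. -0. -1.] gap 0.13056555747663148 F [-0.1 -0.2 -1.9]
shift [-0.      0.0008  0.    ] yaw -0.010500835102163819
plate top [0.19848383 0.19939344] [0.998 0.059 0.022] [ 0.6666 -0.2117  0.1552]
screw px [277.18157018 169.58721418]
```

View pics/s3.png

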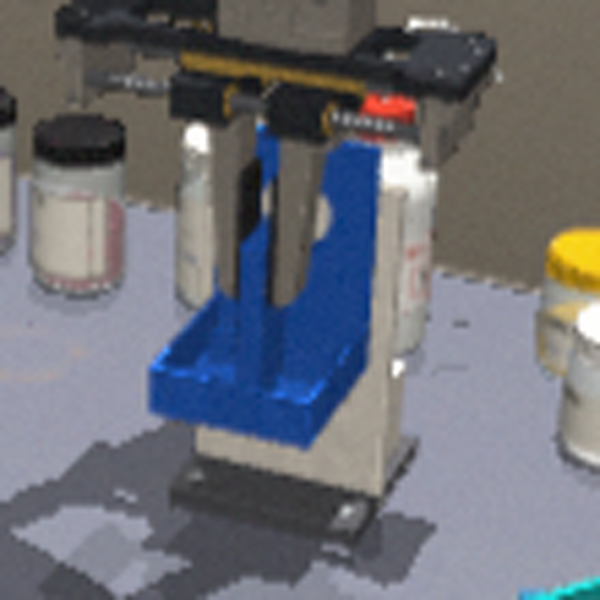

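The caddy is up, with its plate top at 0.199 m, and the load is 1.9 N, roughly its weight. The hole edge shows at (322,215) beside the finger. Pulling along tool +z, the board normal, starting slowly.

{"method": "carry_out", "body": {"plan": [[[0,0,0.005],0],[[0,0,0.01],0],[[0,0,0.016],0],[[0,0,0.022],0],[[0,0,0.022],0]]}}

```text
t: 6.35
ee_pos: [0.6029, -0.1933, 0.3246]
ee_rot: [-0.486, -0.514, 0.514, 0.486]
contact_force: [0.4, -0.5, -1.3]
finger_gap: 0.13
```

{"method": "carry_out", "body": {"plan": [[[0,0,0.01],0],[[0,0,0.02],0],[[0,0,0.035],0],[[0,0,0.05],0],[[0,0,0.065],0],[[0,0,0.08],0],[[0,0,0.08],0]]}}

```text
t: 7.05
ee_pos: [0.522, -0.1978, 0.3246]
ee_rot: [-0.486, -0.513, 0.514, 0.487]
contact_force: [-0.4, 0.6, -1.6]
finger_gap: 0.129
```

```bash
python3 to.py .430 .0445 .153 93.2; python3 - <<'E'
from fine import *
im,d=bot.get_image('scene');save('s4.png',im)
E
```

```text
t 7.05 grasp [ 0.5217 -0.1977  0.1536] ang 93.15 down [-0.002  0.    -1.   ] gap 0.12865638369639656 F [-0.4  0.6 -1.6]
shift [0.2469 0.0008 0.0782] yaw -0.04734093554891672
```

View pics/s4.png

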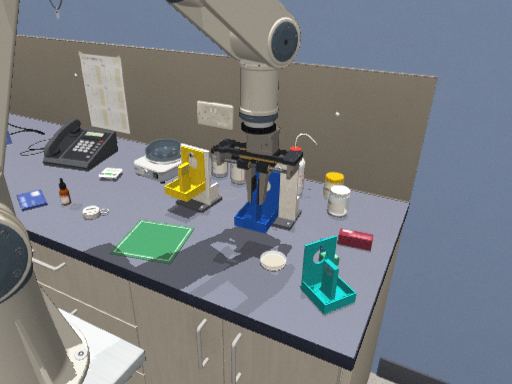

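The caddy is off the screw, held upright at (258,203); yellow still hangs at (188,178) and the mat is at (154,240). Moving forward first, then sideways to above the mat.

{"method": "carry_out", "body": {"plan": [[[0.01,0,0.03],0],[[0.035,0,0.055],0],[[0.07,0,0.078],0],[[0.11,0,0.078],0],[[0.15,0,0.078],0],[[0.19,0,0.078],0],[[0.225,0,0.078],0],[[0.247,0,0.078],0]]}}

```text
t: 7.9
ee_pos: [0.4327, 0.0468, 0.325]
ee_rot: [0.486, 0.514, -0.514, -0.485]
contact_force: [0.3, -0.2, -0.6]
finger_gap: 0.129
```

{"method": "carry_out", "body": {"plan": [[[0,0,0],0],[[0,0,0],0]]}}

```text
t: 8.1
ee_pos: [0.4328, 0.0448, 0.3248]
ee_rot: [0.486, 0.514, -0.514, -0.485]
contact_force: [0.6, 0.4, -2.1]
finger_gap: 0.129
```

```bash
python3 - <<'E'
from fine import *
z=np.load('scene0.npz');m=cv2.inRange(cv2.cvtColor(z['im'],cv2.COLOR_RGB2HSV),(50,100,30),(80,255,255))>0
m[:,205:]=0;m[:215]=0;P=z['W'][m];print('mat scene',cv2.minAreaRect((P[:,:2]*1000).astype(np.float32)),P[:,2].mean())
im,d=bot.get_image('scene');save('s5.png',cv2.resize(im[130:300,80:250],(600,600),interpolation=cv2.INTER_CUBIC))
W=pts('scene',d);P=fine(im,W,(100,130,250,300))
print('blue z min',np.percentile(P[:,2],[1,2,5]),'max',np.percentile(P[:,2],99)); q=P[P[:,2]<.125];print(cv2.minAreaRect((q[:,:2]*1000).astype(np.float32)))
E
python3 to.py .430 .0445 .073 93.2
```

```text
mat scene ((427.2156982421875, 46.079864501953125), (156.58522033691406, 157.0808563232422), 14.719721794128418) nan
blue z min [0.08204086 0.08334521 0.08449138] max 0.1945848528248246
((528.149658203125, 124.88137817382812), (415.25518798828125, 162.0310821533203), 27.31392478942871)
t 8.15 grasp [0.4328 0.0442 0.1538] ang 93.23 down [ 0. -0. -1.] gap 0.12999673500866446 F [ 0.3  0.6 -1.4]
shift [0.0004 0.0808 0.0029] yaw 0.029330784951980604
```

View pics/s5.png

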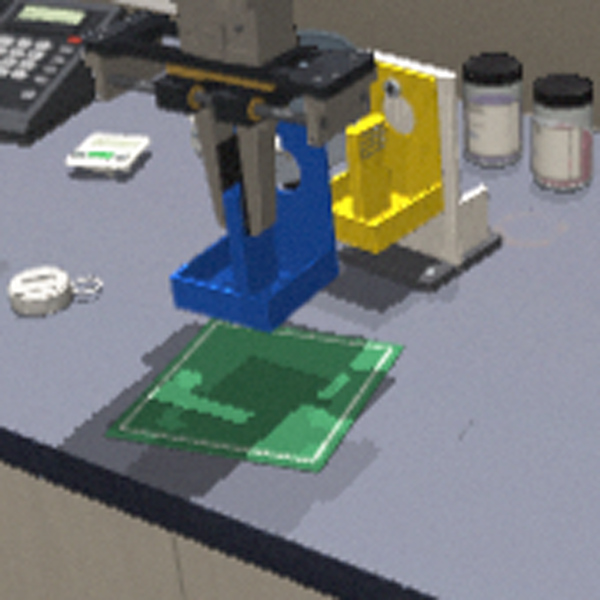

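The caddy hangs level over the mat, with its underside at about z = 0.082 m. Lowering to just above the surface.

{"method": "carry_out", "body": {"plan": [[[0,0.012,0.002],0],[[0,0.028,0.003],0],[[0,0.044,0.003],0],[[0,0.058,0.003],0],[[0,0.067,0.003],0],[[0,0.073,0.003],0],[[0,0.073,0.003],0]]}}

```text
t: 8.85
ee_pos: [0.4294, 0.0439, 0.2512]
ee_rot: [-0.486, -0.513, 0.514, 0.486]
contact_force: [0.2, 0.0, -2.2]
finger_gap: 0.13
```

{"method": "carry_out", "body": {"plan": [[[0,0.001,0],0],[[0,0.002,0],0],[[0,0.003,0],0],[[0,0.004,0],0],[[0,0.004,0],0]]}}

```text
t: 9.35
ee_pos: [0.4293, 0.0444, 0.2477]
ee_rot: [0.486, 0.514, -0.514, -0.486]
contact_force: [-0.4, 0.1, -1.4]
finger_gap: 0.124
```

```bash
python3 to.py .430 .0445 .073 93.2
```

```text
t 9.35 grasp [0.4294 0.0444 0.0767] ang 93.2 down [ 0.  0. -1.] gap 0.12362271063922611 F [-0.4  0.1 -1.4]
shift [ 0.0001  0.0037 -0.0006] yaw -0.0018833071046486793
```

Still hanging free with 1–3 mm to go, so I'll creep down until the force changes sign.

{"method": "carry_out", "body": {"plan": [[[0,0.0005,0],0],[[0,0.001,0],0],[[0,0.0015,0],0],[[0,0.0015,0],0]]}}

```text
t: 9.75
ee_pos: [0.4302, 0.0445, 0.2469]
ee_rot: [0.486, 0.514, -0.513, -0.485]
contact_force: [0.4, -0.9, 8.0]
finger_gap: 0.127
```

```bash
python3 to.py .430 .0445 .073 93.2; python3 - <<'E'
from fine import *
im,d=bot.get_image('scene');save('s6.png',cv2.resize(im[130:300,80:250],(600,600),interpolation=cv2.INTER_CUBIC))
E
```

```text
t 9.75 grasp [0.4305 0.0445 0.0759] ang 93.2 down [ 0.002  0.    -1.   ] gap 0.12663262253566238 F [ 0.4 -0.9  8. ]
shift [0.0001 0.0029 0.0005] yaw -0.001956071427343886
```

View pics/s6.png

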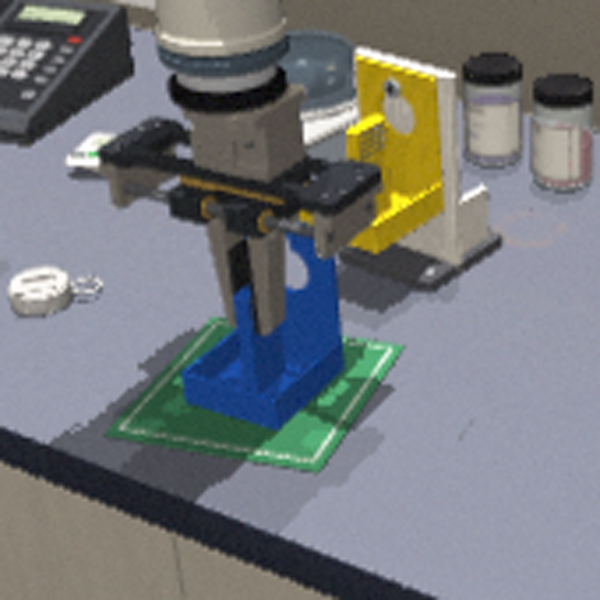

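The caddy rests on the mat, upright and central at (262,385), with 8 N of contact force. Easing off and opening.

{"method": "carry_out", "body": {"plan": [[[0,-0.0007,0],0],[[0,-0.0007,0],0],[[0,-0.0007,0],0]]}}

```text
t: 10.1
ee_pos: [0.4294, 0.0444, 0.2469]
ee_rot: [0.486, 0.514, -0.514, -0.486]
contact_force: [-0.4, -0.1, 2.1]
finger_gap: 0.125
```

{"method": "carry_out", "body": {"plan": [[[0,0,0],0],[[0,0,0],0],[[0,0,0],0],[[0,0,0],0],[[0,0,0],0],[[0,0,0],0],[[0,0,0],0]], "fingers": 0.4}}

```text
t: 10.8
ee_pos: [0.4294, 0.0443, 0.2469]
ee_rot: [-0.486, -0.514, 0.514, 0.486]
contact_force: [1.0, -0.3, -0.5]
finger_gap: 0.699
```

{"method": "carry_out", "body": {"plan": [[[0,-0.01,0],0],[[0,-0.03,0],0],[[0,-0.06,0],0],[[0,-0.1,0],0],[[0,-0.14,0],0],[[0,-0.18,0],0],[[0,-0.18,0],0],[[0,-0.18,0],0]]}}

```text
t: 11.6
ee_pos: [0.4292, 0.0443, 0.428]
ee_rot: [0.486, 0.514, -0.513, -0.485]
contact_force: [-0.2, -0.2, -0.9]
finger_gap: 0.7
```

```bash
python3 to.py .430 .0445 .073 93.2; python3 - <<'E'
from fine import *
im,d=bot.get_image('scene');save('s7.png',im)
W=pts('scene',d);P=fine(im,W,(100,130,205,300));P=P[(P[:,0]<.5)]
f=P[(P[:,2]>.075)&(P[:,0]<.455)];print('fin',len(f),f.min(0),f.max(0))
g=P[(P[:,0]>.462)&(P[:,2]>.035)];c=g.mean(0);print('plate',c,np.linalg.svd(g-c,full_matrices=False)[2][2],g[:,2].max())
for t,w in (('before',np.load('scene0.npz')),('now',dict(im=im,W=W))):
    m=cv2.inRange(cv2.cvtColor(w['im'],cv2.COLOR_RGB2HSV),(22,150,60),(34,255,255))>0
    m[:,215:]=0;m[:140]=0;m[210:]=0
    print(t,'yellow',m.sum(),np.nanmedian(w['W'][m],0))
E
```

```text
t 11.6 grasp [0.4297 0.0444 0.257 ] ang 93.19 down [ 0.003  0.    -1.   ] gap 0.7004175525036701 F [-0.2 -0.2 -0.9]
shift [1.00e-04 1.84e-01 1.00e-04] yaw -0.008938553827007922
fin 82 [0.41154304 0.03620309 0.07503139] [0.44848968 0.05106065 0.0895391 ]
plate [0.46990163 0.04097871 0.0834078 ] [0.99836924 0.05705952 0.00175042] 0.1220135401306654
before yellow 1270 [0.61128903 0.05945203 0.0904496 ]
now yellow 1251 [0.61211514 0.0593323  0.09154156]
```

View pics/s7.png

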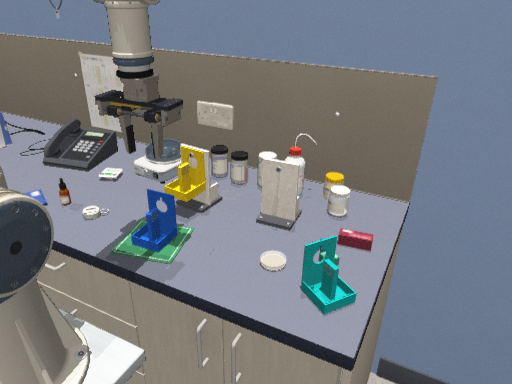

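The blue caddy stands upright on the mat at (154,230), and the gripper is clear above it. Yellow at (188,178) has not moved.

```bash
python3 -c "
from bench import bot
print(bot.hand_in())"
```

```text
the job is handed in; nothing more can be done
None
```

I lifted the blue caddy about 23 mm by its fin, pulled it straight off the screw, set it down on the green mat and let go. The job was handed in at about 11.7 s; hand-in reports no verdict.

My last checks, from the scene camera:
- **Position:** the fin centre is at about (0.430, 0.044). The top camera put the mat centre at (0.430, 0.045) and the scene camera at (0.427, 0.046), so it is off centre by about 4 mm at most.
- **Height and tilt:** the fin top is at 0.0895 m. That puts the grip point about 71 mm above the mat, inside the 64–76 mm allowed. The back plate is vertical to within about 0.1°.
- **Yellow caddy:** it appears to have moved by less than 2 mm, which is within measurement noise.
- **Gripper:** it is 18 cm clear and touches nothing.

The cameras disagreed by 2–3 mm on where the fin was before the grasp. I used the close-up wrist reading, and the grip closed cleanly at about 12 mm. At set-down, contact briefly reached 8 N, and I eased it to 2 N before opening the fingers.

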